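Load the cheese sample board and hold it in the inspection lamp's beam

TASK

Set the small rectangular cheese block from the sheet pan flat and square in the rectangular pocket of the white sample board, where a little ball cheese already lies loose in the round pocket. Then lift the board by its bridge handle, keep it near level so that the ball never rolls out of its pocket, and carry it to the inspection lamp; finish while still holding it by the handle, level and still, centred in the lamp's beam with its underside about 15 cm above the table. Leave everything else where it is.

Things in the scene. Friction and masses are not known exactly. Their poses are not given: they have to be found in the camera images.
- board: The sample board: white polyethylene slab 240 x 120 x 14 mm, loose on the table, about 0.42 kg, with two pockets 6 mm deep in its top and a stainless bridge handle across its middle. Origin: centre of its underside. x runs along the 240 mm length towards the rectangular pocket, y across the width (along the handle), z up. The round pocket is at the -x end.
- pocket (a point): Centre of the floor of the rectangular pocket, 74 mm from the board's middle along its +x, 8 mm above the board's underside. Axes as the board's. The pocket is 69 mm (along x) by 49 mm (along y), 6 mm deep, its top edge 14 mm above the board's underside.
- dish (a point): Centre of the flat floor of the round pocket, 74 mm from the board's middle along its -x, 8 mm above the board's underside. The pocket is 46 mm wide and 6 mm deep, so the ball has a few millimetres of play and rolls over the edge if the board is tipped by about 40 degrees.
- handle (a point): Middle of the handle's grip, 100 mm above the board's underside, over the board's middle. The grip is a grey bar 14 mm thick (board x), 20 mm high and 108 mm long (board y), on two thin uprights at its ends, 104 mm apart; below it is open space down to the board. Take it from above with the fingers closing along board x. Axes as the board's.
- ball_center (a point): Centre of the ball cheese: a pale yellow ball 42 mm across, 40 g, loose in the round pocket from the start; its centre is 21 mm above the pocket's floor.
- block: The rectangular cheese block: pale yellow, 64 x 44 x 36 mm, about 0.11 kg, lying flat on the sheet pan's floor between the other two cheeses; the smallest of the three. Origin: centre of its underside. x along its 64 mm length, y along its 44 mm width, z up. Both ends are alike.
- pan: Aluminium sheet pan, fixed, 234 mm (x) by 323 mm (y), rim 29 mm high, floor 3 mm thick. Origin: centre of its underside.
- lens (a point): Centre of the fixed inspection lamp's lens, 322 mm up, in a conical grey head 84 mm across on a black gooseneck 400 mm high; its round base stands near the table's far edge. This point's x axis is level and points away from the robot to the base, 114 mm on; the beam leaves towards -x, 35 degrees below level. The head's lower rim is 285 mm up over the table: pass on the robot's side of it.
- beam_spot (a point): The place in the air where the lamp is aimed: on the beam's axis 300 mm from the lens, 150 mm above the table, that is 246 mm nearer the robot than the lens, measured level along the lens's -x. Nothing is there but light; the table below it may hold the wrapped cheese or the label roll.
- loaf: Bystander: large cheese block 110 x 76 x 55 mm on the pan, at its +y side.
- wheel: Bystander: small round cheese, 72 mm across, 32 mm high, on the pan, at its -y side.
- labels: Bystander: roll of labels lying flat on the table, 96 mm across, 45 mm high, nearest to the robot.
- spatula: Bystander: spatula 180 mm long lying on the table between board and pan.
- pack: Bystander: wrapped cheese 72 x 72 x 55 mm standing alone in the middle, between board and pan.
There are look-alikes about, which are no part of the job. What is shaped like the block but blue, red or turquoise is not meant.

How it is judged (in metres and radians):
On the way, in this order (a step that is already met when the one before it is completed fails the run):
1. the block lies flat and square on the floor of the rectangular pocket, released, with the board still standing on the table and the ball in its pocket (x of block in the frame of pocket between -0.005 and 0.005 m and y of block in the frame of pocket between -0.005 and 0.005 m and z of block in the frame of pocket below 0.0025 m and angle between the x axis of block and the x axis of board, either way round below 0.12 rad and angle between the z axis of block and the z axis of board, either way round below 0.05 rad and distance between ball_center and dish below 0.03 m and contact force between the fingers and block below 0.1 N and height (world z) of board below 0.006 m), for 0.3 s.
2. the board is lifted clear of the table in the gripper, block and ball in their pockets (x of block in the frame of pocket between -0.005 and 0.005 m and y of block in the frame of pocket between -0.005 and 0.005 m and z of block in the frame of pocket below 0.0025 m and angle between the x axis of block and the x axis of board, either way round below 0.12 rad and angle between the z axis of block and the z axis of board, either way round below 0.05 rad and distance between ball_center and dish below 0.03 m and contact force between the fingers and board above 2 N and height (world z) of board above 0.06 m), for 0.2 s.
At the end, for the whole second after the job is handed in: Still gripped by the handle and carried by nothing else: board's middle within 60 mm of the beam spot horizontally, underside 110 to 200 mm up, tilt under 5 degrees, at rest; block flat in its pocket (5 mm, 7 degrees, within 2.5 mm of the floor), ball in the round pocket (x of block in the frame of pocket between -0.005 and 0.005 m and y of block in the frame of pocket between -0.005 and 0.005 m and z of block in the frame of pocket below 0.0025 m and angle between the x axis of block and the x axis of board, either way round below 0.12 rad and angle between the z axis of block and the z axis of board, either way round below 0.05 rad and distance between ball_center and dish below 0.03 m and horizontal distance between board and beam_spot below 0.06 m and height (world z) of board between 0.11 and 0.2 m and angle between board's own z axis and vertical below 0.09 rad and linear speed of board below 0.02 m/s and angular speed of board below 0.1 rad/s and contact force between the fingers and board above 2 N and contact force between board and pan below 0.1 N); the arm keeps its last pose, push and grip.
It fails at once if the ball rolls out of its round pocket (distance between ball_center and dish above 0.034 m).
It fails at once if the board is tipped by more than 17 degrees (angle between board's own z axis and vertical above 0.3 rad).
It fails at once if another thing on the table or pan is shifted by more than 30 mm (distance of any of loaf, wheel, labels, spatula, pack from where it was at the start of the episode above 0.03 m).
It also fails if it takes over 72 s, if anything falls off the work surface, if the arm or the gripper's body presses on something with over 40 N, if the wrist force passes 120 N, or if a joint passes its speed limit or range.

ROBOT

A 7-joint arm with a two-finger parallel gripper is mounted at the origin on the work surface. World frame = base frame: x ahead of the robot, y to its left, z up, the work surface at z = 0. Lengths are in mm, angles in rad, forces in N, time in s.
With the tool pointing down it reaches from about 425 to 1025 mm from the base axis. Payload 9.4 kg.
Tool frame: the origin (TCP) lies at the very end of the fingers, on their centre line; the grasp point (between the pads) lies 19 mm behind it; z points along the fingers, y is the line along which they close (so a half turn about z gives the same grasp; the last joint's range is limited). The gripper opens to 93 mm and grips with 3 to 60 N. Pads are 15 mm wide; open, the fingers measure 128 mm over their backs; the gripper's body (75 mm by 188 mm) begins 65 mm behind the grasp point.
Start: joints at [-0.077, 0.599, -0.003, 1.599, 0.002, 0.943, -0.08], TCP at [724.999, -0.008, 218.618] pointing down, gripper open.
Joint ranges: [-2.57, 2.57], [-0.35, 1.97], [-1.29, 1.29], [0.11, 2.56], [-1.05, 4.19], [0.11, 1.86], [-2.63, 2.63]. Speed limits (rad/s): [2.22, 2.22, 3.01, 3.01, 3.14, 3.14, 3.14].

INTERFACE

Orientations are given as a unit quaternion [w, x, y, z].
In Python, from rig import * gives the robot as it stands.
- The arm moves only by the tool play_rows, never from a script. Its argument "rows" is a list of rows, each an object of numbers: "x", "y", "z": the shift along the tool's x, y, z in units of 50 mm (1.0 is 50 mm); "rx", "ry", "rz": the turn, a rotation vector about the tool's x, y, z in degrees. A call has 1 to 10 rows; each row is the pose to reach, as a shift and turn from the pose commanded when the call began, along the tool's axes at that moment; what a row does not reach only later rows make up. A row lasts 1/8 s, in which the tool goes at most 62.5 mm and 10.7 degrees, less where a joint would pass 70% of its speed; a pose out of reach is approached as far as the arm can. A call with a gripper value outside its range is refused whole. "jaw" is the opening, from -1 (shut) to 1 (fully open), set as the call begins (left out, the last holds). The fingers move at their own pace and stop on an object; "grip_force" is the grip in N (left out, the last holds). Time passes only in rows, so rows that repeat a pose let the fingers close. It gives the time, the measured TCP pose, the force, the opening and the grip force at its end, in the units of the state.
- state(): the state, without advancing time (a new reading comes with each control period).
- grab_frame(name): name is "scene" or "side" or "wrist"; returns a dict with "image" (400x640x3 uint8, red, green, blue), "K" (3x3 intrinsics, pixels), "R" (3x3) and "t" (3): a world point X has camera coordinates R X + t; the wrist camera has in their place "T_tool_cam" (4x4, takes a point from camera to tool coordinates, whose origin is the TCP and whose axes are the flange's). Camera axes: x right, y down, z forward; pixel columns grow to the right and rows downward; lengths in mm; the calibration is good to about 2 mm. A picture is of the moment at which its call begins: read the wrist's pose just before it. There is no depth.
- finish_job(): hands the job in; it is judged then, once.
The state is a dict: "time_s": time; "joints": joint angles; "qvel": joint speeds; "effort": joint torques, N m; "position": TCP position; "tcp_rot": TCP orientation; "force": force on the tool from outside, world axes, zero at the start; "ft_torque": the same for the moment, N m; "opening": finger opening in mm; "grip_force": force on a finger pad.
Only numpy, scipy, OpenCV 4.12 (cv2) and the standard library are available. Lean on these libraries where they do the work, as an engineer would, in place of code of your own. Each camera call takes 0.05 s, during which the arm holds its last target. There are 200 camera calls.

## Working session

There is one attempt and no reset: what is moved stays moved. The work goes in short steps, Python scripts to look and compute and a tool call to move; the robot and the scene stay as the last step left them, time stands still between calls to the robot, and variables do not carry over. Pictures are saved under pics/ and viewed, at most 10 in all, crops included, and the job is handed in when it is done.

Besides the shell and the picture viewer there is one more tool, called after "Request:" as name([rows], argument=value, ...), one row to a line, values as JSON. play_rows: Moves the arm, as the interface text tells. Its arguments: {"type":"object","properties":{"rows":{"type":"array","items":{"type":"object","properties":{"x":{"type":"number"},"y":{"type":"number"},"z":{"type":"number"},"rx":{"type":"number"},"ry":{"type":"number"},"rz":{"type":"number"}}}},"jaw":{"type":"number"},"grip_force":{"type":"number"}},"required":["rows"]}

```bash
mkdir -p pics; ls
cat > h.py <<'E'
from rig import *
import numpy as np, cv2
from scipy.spatial.transform import Rotation as Ro
def rot(s): q=s["tcp_rot"]; return Ro.from_quat([q[1],q[2],q[3],q[0]]).as_matrix()
def cam(name):
    s=state(); f=grab_frame(name)
    if name=="wrist":
        T=np.array(f["T_tool_cam"]); A=rot(s)
        f["Rc"]=A@T[:3,:3]; f["c"]=A@T[:3,3]+np.array(s["position"])
    else:
        R=np.array(f["R"]); f["Rc"]=R.T; f["c"]=-R.T@np.array(f["t"])
    f["K"]=np.array(f["K"]); return f
def plane(f,px,z):
    px=np.atleast_2d(np.asarray(px,float)); d=np.c_[px,np.ones(len(px))]@np.linalg.inv(f["K"]).T@f["Rc"].T
    return f["c"]+d*((z-f["c"][2])/d[:,2])[:,None]
def proj(f,X):
    p=(np.atleast_2d(X)-f["c"])@f["Rc"]@f["K"].T; return p[:,:2]/p[:,2:]
def save(f,n): cv2.imwrite("pics/"+n+".png",f["image"][:,:,::-1])
E
python3 - <<'E'
from h import *
s=state(); print(s)
for n in ("scene","side","wrist"):
    f=cam(n); save(f,n+"0"); np.save(n+"0.npy",f,allow_pickle=True); print(n,f["c"].round(),f["K"][0,0])
a=[cv2.imread("pics/%s0.png"%n) for n in("scene","side")]
E
```

```text
pics
{'time_s': 0.0, 'joints': array([-0.07670696,  0.60011018, -0.0025485 ,  1.60005958,  0.00181362,
        0.94289613, -0.07978758]), 'qvel': array([-1.55220322e-04,  4.81989998e-04,  1.39373510e-03,  8.21600063e-04,
        9.18785490e-04,  3.99806851e-05,  7.10309488e-04]), 'effort': array([ 5.70884713e-04, -7.65060925e+01,  1.49801854e+00, -2.52344084e+01,
       -5.23842021e-02,  1.69115182e-02,  2.08527672e-04]), 'position': array([ 7.24552695e+02, -1.04156135e-02,  2.17795790e+02]), 'tcp_rot': array([-4.66695176e-04,  7.07074720e-01,  7.07138458e-01, -5.68606604e-04]), 'force': array([-0.2660354 , -0.32671746,  0.4599087 ]), 'ft_torque': array([0.00391281, 0.01083253, 0.00023225]), 'grip_force': 0.0, 'opening': 93.00881458806171}
scene [ 979.  601. 1103.] 417.9140832412292
side [-152. -881. 1213.] 489.5551338302921
wrist [725.  82. 384.] 314.9340331255161
```

View pics/scene0.png

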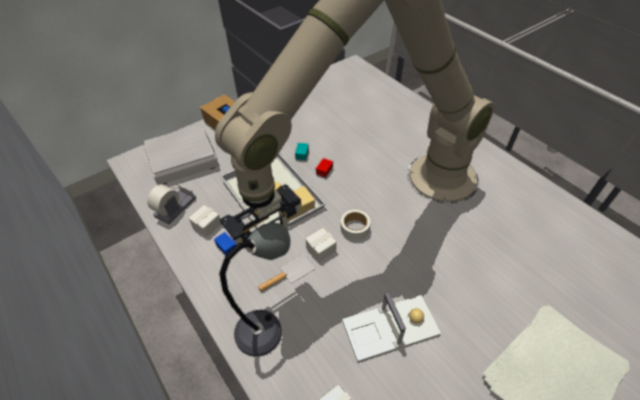

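View pics/side0.png

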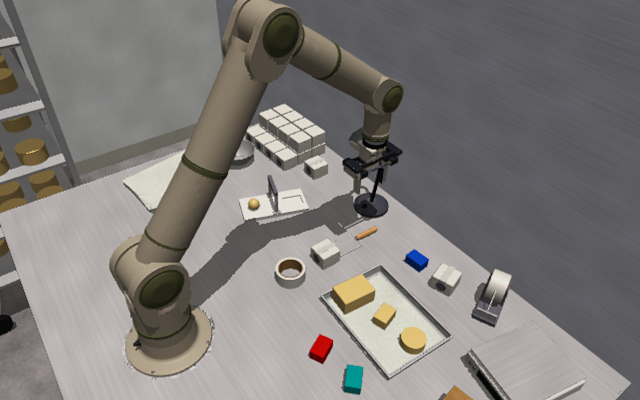

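The scene view shows the board at about (390,325) with the handle at (395,318), the ball at (417,316), the lamp head at (268,240) and the lamp base at (258,332). The side view shows the block at (384,315) between the loaf (352,292) and the wheel (413,340), with the board at (273,203).

Run:
```python
from h import *
L=lambda n: np.load(n+"0.npy",allow_pickle=True).item()
for n,box in(("scene",(335,285,450,365)),("side",(230,180,320,225))):
    f=L(n); im=f["image"]; x0,y0,x1,y1=box
    m=np.zeros(im.shape[:2],np.uint8); m[y0:y1,x0:x1]=((im.min(2)>205)*255)[y0:y1,x0:x1]
    m=cv2.morphologyEx(m,cv2.MORPH_CLOSE,np.ones((9,9)))
    c=max(cv2.findContours(m,0,2)[0],key=cv2.contourArea); P=plane(f,c[:,0],14)[:,:2].astype(np.float32)
    print(n,cv2.minAreaRect(P), cv2.boxPoints(cv2.minAreaRect(P)).round(), proj(f,np.c_[cv2.boxPoints(cv2.minAreaRect(P)),[14]*4]).round())
    h=cv2.cvtColor(im,cv2.COLOR_RGB2HSV); y=cv2.inRange(h,(15,80,90),(32,255,255))
    for c in cv2.findContours(y,0,2)[0]:
        if cv2.contourArea(c)>60: print(n,"yellow",cv2.contourArea(c),cv2.boundingRect(c), cv2.minAreaRect(c))
    h2=cv2.inRange(h,(17,60,195),(35,255,255))
    if n=="side":
        crop=cv2.resize(im[255:385,310:460],None,fx=5,fy=4.6,interpolation=2); cv2.imwrite("pics/c1.png",crop[:,:,::-1])
```

```text
scene ((602.3748168945312, 294.4376220703125), (117.68248748779297, 120.38880920410156), 70.92351531982422) [[526. 259.]
 [640. 219.]
 [678. 330.]
 [565. 370.]] [[383. 306.]
 [342. 319.]
 [358. 359.]
 [400. 345.]]
scene yellow 137.5 (409, 309, 14, 14) ((415.5, 315.5), (13.0, 13.0), 90.0)
scene yellow 152.5 (258, 272, 28, 19) ((271.8461608886719, 281.2308044433594), (6.2017364501953125, 30.016401290893555), 60.2551155090332)
scene yellow 297.5 (293, 186, 22, 31) ((300.79998779296875, 200.10000610351562), (24.149532318115234, 24.59674644470215), 63.43495178222656)
scene yellow 383.0 (200, 95, 35, 29) ((217.52655029296875, 104.89823150634766), (23.61209487915039, 27.939411163330078), 41.18592834472656)
side ((548.5211181640625, 310.877685546875), (114.96292114257812, 235.38711547851562), 70.41500091552734) [[418. 296.]
 [640. 217.]
 [679. 326.]
 [457. 404.]] [[245. 219.]
 [308. 207.]
 [300. 188.]
 [239. 199.]]
side yellow 200.5 (442, 386, 31, 14) ((457.0, 392.5), (13.0, 30.0), 90.0)
side yellow 482.5 (401, 327, 25, 27) ((413.0, 340.0), (26.0, 24.0), 90.0)
side yellow 322.0 (374, 303, 22
[... 486 characters left out ...]
2307395935059, 203.02154541015625), (9.429903030395508, 28.178768157958984), 70.55996704101562)
side yellow 176.0 (37, 186, 27, 13) ((48.90000534057617, 190.1999969482422), (9.17060375213623, 27.51181411743164), 71.56504821777344)
side yellow 184.0 (0, 181, 20, 15) ((8.850005149841309, 188.0500030517578), (11.384199142456055, 21.187259674072266), 71.56504821777344)
side yellow 226.0 (29, 169, 26, 15) ((41.750003814697266, 177.25), (11.067971229553223, 26.56313133239746), 71.56504821777344)
side yellow 558.0 (14, 139, 33, 26) ((29.715389251708984, 151.7230987548828), (25.923255920410156, 30.512544631958008), 82.87498474121094)
side yellow 93.0 (0, 68, 13, 12) ((6.0, 73.5), (11.0, 12.0), 90.0)
```

View pics/wrist0.png

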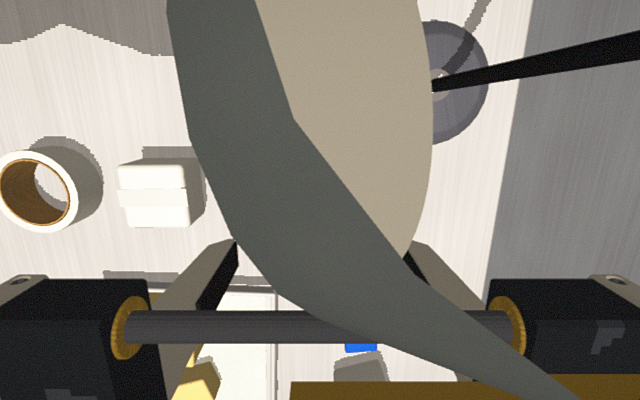

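The wrist view shows the lamp head filling the columns 170–430, so it stands close beside the gripper on the +y side. I'll have to stay on the -y or robot side of it.

Run:
```python
from h import *
L=lambda n: np.load(n+"0.npy",allow_pickle=True).item()
f=L("side"); im=f["image"]; g=L("scene")
h=cv2.cvtColor(im,cv2.COLOR_RGB2HSV)
print(h[315,384],h[310,386],h[322,378]); 
for nm,(x,y,w,hh),z in(("block",(370,298,30,34),39),("loaf",(328,268,50,50),58),("wheel",(398,324,32,34),35)):
    m=cv2.inRange(h,(15,80,90),(32,255,255)); k=np.zeros_like(m); k[y:y+hh,x:x+w]=m[y:y+hh,x:x+w]
    V=h[:,:,2][k>0].astype(np.float32); t,_=cv2.threshold(V.reshape(-1,1).astype(np.uint8),0,255,cv2.THRESH_OTSU)
    k2=((k>0)&(h[:,:,2]>t)).astype(np.uint8); c=max(cv2.findContours(k2,0,2)[0],key=cv2.contourArea)
    P=plane(f,c[:,0],z)[:,:2].astype(np.float32); print(nm,t,cv2.minAreaRect(P))
    c=max(cv2.findContours(k,0,2)[0],key=cv2.contourArea); print(cv2.minAreaRect(plane(f,c[:,0],z)[:,:2].astype(np.float32)))
print("lamp base",plane(g,[[257,333]],10),plane(f,[[370,206]],10),"head scene z300/322",plane(g,[[268,240]],285),plane(g,[[268,240]],340))
w=L("wrist"); print("wrist base", plane(w,[[440,82]],10), w["Rc"].round(2))
print("wrist pack,labels",plane(w,[[152,195]],55),plane(w,[[35,190]],45))
print("ball scene/side", plane(g,[[415.5,315.5]],29),plane(f,[[253.5,204]],29))
```

```text
[ 21 120 226] [ 22 122 224] [ 20 127  94]
block 162.0 ((538.4944458007812, -310.5447082519531), (61.99147415161133, 41.74786376953125), 17.624536514282227)
((530.208740234375, -317.23828125), (81.92477416992188, 49.249000549316406), 17.81072235107422)
loaf 167.0 ((511.0999450683594, -200.22760009765625), (73.9897689819336, 107.19855499267578), 84.19379425048828)
((500.64312744140625, -212.80104064941406), (101.1233139038086, 126.28135681152344), 84.19379425048828)
wheel 165.0 ((549.1627807617188, -417.8561096191406), (69.65165710449219, 67.10963439941406), 44.338191986083984)
((543.5875244140625, -424.2763671875), (86.41748046875, 67.26030731201172), 46.416847229003906)
lamp base [[850.23294454 109.55993662  10.        ]] [[837.08562853  95.04476367  10.        ]] head scene z300/322 [[741.10464103  48.93128428 285.        ]] [[757.12920925  86.02787947 340.        ]]
wrist base [[860.03791207 109.48695285  10.        ]] [[ 1.   -0.   -0.  ]
 [-0.   -0.96 -0.29]
 [-0.    0.29 -0.96]]
wrist pack,labels [[544.60461602  -8.20312838  55.        ]] [[409.97777539  -5.12410474  45.        ]]
ball scene/side [[478.96247176 338.07189844  29.        ]] [[477.40354296 333.37194198  29.        ]]
```

Request:
play_rows([
  {"x": -0.8},
  {"x": -1.8},
  {"x": -2.8,"y": -0.5},
  {"x": -3.8,"y": -1.2,"rz": 10},
  {"x": -4.8,"y": -2,"rz": 20},
  {"x": -5.6,"y": -2.8,"rz": 30},
  {"x": -6.2,"y": -3.4,"rz": 40},
  {"x": -6.2,"y": -3.74,"rz": 50},
  {"x": -6.2,"y": -3.74,"rz": 60},
  {"x": -6.2,"y": -3.74,"rz": 70},
], jaw=0.4)

```text
$.rows[0]: bad value
```

Request:
play_rows([
  {"rz": 2.4},
  {"rz": 2.4},
  {"rz": 2.4},
  {"rz": 2.4},
])

```text
$.rows[0]: bad value
```

Run:
```python
from h import *
s=state(); print(s["time_s"],s["position"],s["joints"].round(2),s["opening"],rot(s).round(3))
for n in ("scene","side","wrist"):
    f=cam(n); save(f,n+"1"); np.save(n+"1.npy",f,allow_pickle=True)
im=f["image"]; h=cv2.cvtColor(im,cv2.COLOR_RGB2HSV); m=cv2.inRange(h,(15,80,150),(32,255,255))
for c in cv2.findContours(m,0,2)[0]:
    if cv2.contourArea(c)>300: print(cv2.boundingRect(c),[ (r[0],r[1],r[2]) for r in [cv2.minAreaRect(plane(f,c[:,0],39)[:,:2].astype(np.float32))]])
```

```text
0.15 [ 7.24628725e+02 -2.69416268e-02  2.17952611e+02] [-0.08  0.6  -0.    1.6   0.    0.94 -0.08] 92.79455372335237 [[-0.     1.    -0.001]
 [ 1.     0.    -0.   ]
 [-0.    -0.001 -1.   ]]
(171, 379, 44, 21) [((547.711669921875, -292.9552001953125), (35.39391326904297, 60.59260177612305), 89.9619140625)]
```

View pics/wrist1.png

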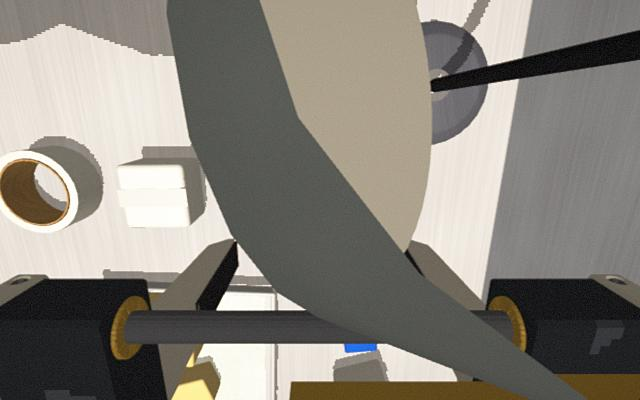

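View pics/scene1.png

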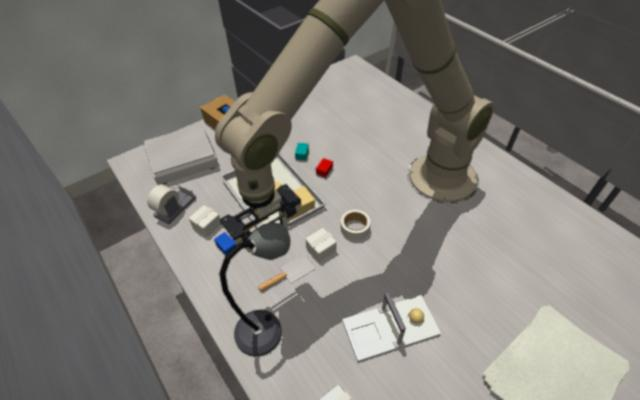

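The move was refused and both pictures are unchanged: the lamp head is at wrist columns 170–430, and the board and lamp in the scene view are where they were. I'll try again with every field filled in.

Request:
play_rows([
  {"x": -0.8,"y": 0,"z": 0,"rx": 0,"ry": 0,"rz": 0},
  {"x": -1.8,"y": 0,"z": 0,"rx": 0,"ry": 0,"rz": 0},
  {"x": -2.8,"y": -0.5,"z": 0,"rx": 0,"ry": 0,"rz": 0},
  {"x": -3.8,"y": -1.2,"z": 0,"rx": 0,"ry": 0,"rz": 10},
  {"x": -4.8,"y": -2,"z": 0,"rx": 0,"ry": 0,"rz": 20},
  {"x": -5.6,"y": -2.8,"z": 0,"rx": 0,"ry": 0,"rz": 30},
  {"x": -6.2,"y": -3.4,"z": 0,"rx": 0,"ry": 0,"rz": 40},
  {"x": -6.2,"y": -3.74,"z": 0,"rx": 0,"ry": 0,"rz": 50},
  {"x": -6.2,"y": -3.74,"z": 0,"rx": 0,"ry": 0,"rz": 60},
  {"x": -6.2,"y": -3.74,"z": 0,"rx": 0,"ry": 0,"rz": 70},
], jaw=0.4)

```text
time_s: 1.55
position: [537.8, -310.2, 218.9]
tcp_rot: [0.0, 0.985, 0.171, 0.0]
force: [0.1, -0.1, -0.0]
opening: 64.9
grip_force: 0.0
```

Request:
play_rows([
  {"x": 0,"y": 0,"z": 0,"rx": 0,"ry": 0,"rz": 2.4},
  {"x": 0,"y": 0,"z": 0,"rx": 0,"ry": 0,"rz": 2.4},
  {"x": 0,"y": 0,"z": 0,"rx": 0,"ry": 0,"rz": 2.4},
])

```text
time_s: 1.92
position: [538.0, -310.0, 218.6]
tcp_rot: [-0.0, 0.988, 0.154, -0.0]
force: [-0.2, -0.3, -0.0]
opening: 65.1
grip_force: 0.0
```

Run:
```python
from h import *
s=state(); print(s["time_s"],s["position"],s["joints"].round(2),s["opening"],rot(s).round(3))
for n in ("scene","side","wrist"):
    f=cam(n); save(f,n+"1"); np.save(n+"1.npy",f,allow_pickle=True)
im=f["image"]; h=cv2.cvtColor(im,cv2.COLOR_RGB2HSV); m=cv2.inRange(h,(15,80,150),(32,255,255))
for c in cv2.findContours(m,0,2)[0]:
    if cv2.contourArea(c)>300: print(cv2.boundingRect(c),cv2.minAreaRect(plane(f,c[:,0],39)[:,:2].astype(np.float32)))
```

```text
1.925 [ 538.04097081 -309.98377383  218.62311419] [ 0.2   0.49  0.35  1.86 -0.22  0.82 -0.6 ] 65.13316239022424 [[ 0.952  0.305 -0.   ]
 [ 0.305 -0.952  0.   ]
 [-0.    -0.    -1.   ]]
(379, 167, 63, 60) ((552.9404296875, -413.50152587890625), (70.47093200683594, 69.26122283935547), 73.73492431640625)
(298, 152, 40, 55) ((540.9716796875, -306.5634460449219), (62.16899490356445, 43.3222770690918), 17.1263370513916)
(163, 124, 94, 109) ((506.55572509765625, -190.9781036376953), (78.92705535888672, 111.3424301147461), 84.28119659423828)
```

View pics/wrist1.png

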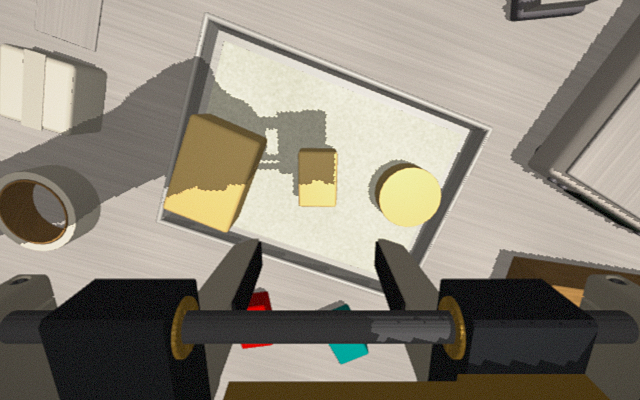

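View pics/scene1.png

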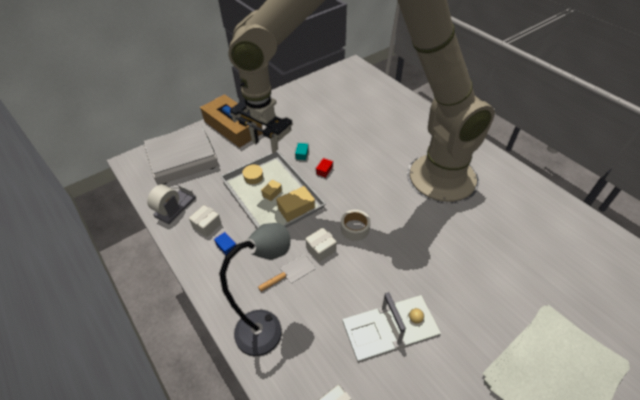

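The wrist view shows the block's top at (298–338, 152–207), standing clear between the loaf (edge at column 265) and the wheel (410,195). The scene view shows the whole pan plus the lamp head at (270,240). I'll go down onto the block now.

Request:
play_rows([
  {"x": 0.08,"y": -0.02,"z": 0.7,"rx": 0,"ry": 0,"rz": 0.5},
  {"x": 0.08,"y": -0.02,"z": 1.6,"rx": 0,"ry": 0,"rz": 0.5},
  {"x": 0.08,"y": -0.02,"z": 2.4,"rx": 0,"ry": 0,"rz": 0.5},
  {"x": 0.08,"y": -0.02,"z": 3.1,"rx": 0,"ry": 0,"rz": 0.5},
  {"x": 0.08,"y": -0.02,"z": 3.6,"rx": 0,"ry": 0,"rz": 0.5},
  {"x": 0.08,"y": -0.02,"z": 3.9,"rx": 0,"ry": 0,"rz": 0.5},
  {"x": 0.08,"y": -0.02,"z": 4.05,"rx": 0,"ry": 0,"rz": 0.5},
  {"x": 0.08,"y": -0.02,"z": 4.1,"rx": 0,"ry": 0,"rz": 0.5},
  {"x": 0.08,"y": -0.02,"z": 4.1,"rx": 0,"ry": 0,"rz": 0.5},
], jaw=0.25)

```text
time_s: 3.2
position: [541.9, -308.0, 14.2]
tcp_rot: [0.0, 0.989, 0.149, 0.0]
force: [-0.5, -0.9, 0.2]
opening: 58.0
grip_force: 0.0
```

Request:
play_rows([
  {"x": 0,"y": 0,"z": 0,"rx": 0,"ry": 0,"rz": 0},
  {"x": 0,"y": 0,"z": 0,"rx": 0,"ry": 0,"rz": 0},
  {"x": 0,"y": 0,"z": 0,"rx": 0,"ry": 0,"rz": 0},
  {"x": 0,"y": 0,"z": 0,"rx": 0,"ry": 0,"rz": 0},
  {"x": 0,"y": 0,"z": 0,"rx": 0,"ry": 0,"rz": 0},
  {"x": 0,"y": 0,"z": 0,"rx": 0,"ry": 0,"rz": 0},
], jaw=-0.4, grip_force=12)

```text
time_s: 3.95
position: [541.8, -307.9, 14.2]
tcp_rot: [0.0, 0.989, 0.149, 0.0]
force: [-0.4, -0.1, 5.6]
opening: 44.1
grip_force: 12.0
```

Request:
play_rows([
  {"x": 0,"y": 0,"z": -0.3,"rx": 0,"ry": 0,"rz": 0},
  {"x": 0,"y": 0,"z": -1,"rx": 0,"ry": 0,"rz": 0},
  {"x": 0,"y": 0,"z": -1.9,"rx": 0,"ry": 0,"rz": 0},
  {"x": 0.06,"y": -0.2,"z": -2.8,"rx": 0,"ry": 0,"rz": 0},
  {"x": 0.25,"y": -0.8,"z": -3.5,"rx": 0,"ry": 0,"rz": 0},
  {"x": 0.5,"y": -1.6,"z": -3.9,"rx": 0,"ry": 0,"rz": 0},
  {"x": 0.8,"y": -2.6,"z": -4.1,"rx": 0,"ry": 0,"rz": 0},
  {"x": 1.12,"y": -3.6,"z": -4.1,"rx": 0,"ry": 0,"rz": 0},
  {"x": 1.43,"y": -4.6,"z": -4.1,"rx": 0,"ry": 0,"rz": 0},
  {"x": 1.74,"y": -5.6,"z": -4.1,"rx": 0,"ry": 0,"rz": 0},
])

```text
time_s: 5.2
position: [541.9, -13.0, 219.5]
tcp_rot: [-0.0, 0.989, 0.149, 0.0]
force: [0.4, -0.2, -1.6]
opening: 43.7
grip_force: 12.0
```

Request:
play_rows([
  {"x": 0.31,"y": -1,"z": 0,"rx": 0,"ry": 0,"rz": 0},
  {"x": 0.62,"y": -2,"z": 0,"rx": 0,"ry": 0,"rz": 0},
  {"x": 1,"y": -3,"z": 0,"rx": 0,"ry": 0,"rz": 5},
  {"x": 1.6,"y": -3.8,"z": 0,"rx": 0,"ry": 0,"rz": 12},
  {"x": 2.3,"y": -4.4,"z": 0,"rx": 0,"ry": 0,"rz": 20},
  {"x": 2.9,"y": -5,"z": 0,"rx": 0,"ry": 0,"rz": 28},
  {"x": 3.2,"y": -5.2,"z": 0,"rx": 0,"ry": 0,"rz": 34},
  {"x": 3.24,"y": -5.29,"z": 0,"rx": 0,"ry": 0,"rz": 36.9},
  {"x": 3.24,"y": -5.29,"z": 0,"rx": 0,"ry": 0,"rz": 36.9},
  {"x": 3.24,"y": -5.29,"z": 0,"rx": 0,"ry": 0,"rz": 36.9},
])

```text
time_s: 6.45
position: [619.1, 285.3, 219.0]
tcp_rot: [0.0, 0.985, -0.172, -0.0]
force: [-0.2, -0.7, -0.7]
opening: 43.5
grip_force: 12.0
```

Run:
```python
from h import *
s=state(); print(s["time_s"],s["position"],s["joints"].round(2),s["opening"],rot(s).round(3))
for n in ("scene","side","wrist"):
    f=cam(n); save(f,n+"2"); np.save(n+"2.npy",f,allow_pickle=True)
```

```text
6.45 [619.12584385 285.31204441 219.01882748] [-0.85  0.6   0.54  1.73 -0.37  0.92 -2.07] 43.52742593518452 [[ 0.941 -0.338 -0.   ]
 [-0.338 -0.941 -0.   ]
 [-0.     0.    -1.   ]]
```

View pics/wrist2.png

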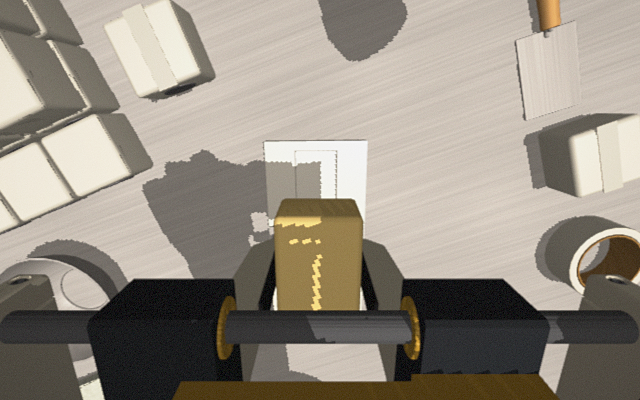

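The wrist view shows the board's +x end at row 141, its sides at columns 264 and 368, and the pocket's rim at columns 294–337 from row 151. The held block is at columns 275–362. I'll measure these edges to sub-pixel.

Run:
```python
from h import *
f=np.load("wrist2.npy",allow_pickle=True).item(); g=cv2.cvtColor(f["image"],cv2.COLOR_RGB2GRAY).astype(int)
for c in (272,284,350,360): print("col",c,g[134:162,c])
for r in (147,170,185): print("row",r,"L",g[r,258:302],"R",g[r,328:374])
P=lambda p,z:plane(f,p,z).round(1)
R=f["Rc"];
```

```text
col 272 [192 189 193 193 196 195 140 176 242 245 243 242 242 242 243 243 241 241
 242 243 242 243 242 243 243 243 247 186]
col 284 [195 196 197 197 197 196 141 214 243 244 243 243 243 242 242 242 243 243
 241 242 244 242 243 242 243 242 246 250]
col 350 [203 198 196 194 201 156 142 242 246 243 244 243 243 243 243 242 242 243
 244 243 243 242 243 243 244 244 243 244]
col 360 [194 198 196 197 201 160 150 243 246 242 243 243 244 242 243 245 243 242
 244 243 242 245 243 244 244 244 245 243]
row 147 L [198 197 203 198 168 125 215 246 244 242 243 242 243 242 242 243 243 242
 241 243 243 242 244 242 243 243 242 243 242 243 242 242 243 243 243 241
 243 244 244 242 244 242 243 242] R [244 242 242 242 243 245 243 242 244 243 243 242 243 242 244 244 244 244
 243 244 242 244 243 242 244 244 242 244 244 243 242 242 242 242 242 245
 243 245 242 223 197 198 202 197 202 200]
row 170 L [110 118 116 114 112 117 109 122 147 152 154 156 151 154 151 153 152 158
 153 154 151 155 152 153 155 152 152 154 153 152 154 155 153 157 147 156
 142 133 145 158 157 155 153 155] R [243 244 243 243 243 245 241 204 156 226 245 244 243 244 242 244 243 243
 244 243 244 241 244 242 243 244 243 243 244 242 243 243 242 243 245 242
 244 246 228 199 197 202 200 196 198 202]
row 185 L [114 114 116 116 121 115 110 110 130 147 150 151 150 155 151 154 156 152
 153 152 153 149 157 151 149 153 156 152 151 149 155 153 152 154 153 150
 151 129 133 153 155 152 152 156] R [242 242 243 243 242 244 241 195 167 229 245 244 243 244 243 244 243 241
 243 244 242 244 244 244 243 243 244 242 243 242 243 243 243 244 243 244
 243 237 217 200 204 201 202 202 201 203]
```

Run:
```python
from h import *
f=np.load("wrist2.npy",allow_pickle=True).item()
P=lambda p:plane(f,p,14)[:,:2]
E=P([[272,141.15],[284,140.8],[350,140.5],[360,140.45]]); Rr=P([[367.05,147],[366.2,170],[365.9,185]]); Lf=P([[263.75,147],[265.25,170],[266,185]])
ang=lambda p:np.degrees(np.arctan2(*(np.polyfit(p[:,0],p[:,1],1)[0],1)))
print("end",E,"side angs",ang(Rr),ang(Lf),"end normal",ang(E[:,::-1]) )
for a in (-20,-19.5,-19,-18.5):
    u=np.array([np.cos(np.radians(a)),np.sin(np.radians(a))]); v=np.array([-u[1],u[0]])
    e=(E@u).mean(); r=(Rr@v).mean(); l=(Lf@v).mean()
    pk=P([[294.8,170],[295.3,185],[336.2,170],[336,185]])@v
    print(a,"resid",np.ptp(E@u).round(2),np.ptp(Rr@v).round(2),np.ptp(Lf@v).round(2),"width",(l-r).round(1),"pocket",(u*(e-46)+v*(l+r)/2).round(2),"centre",(u*(e-120)+v*(l+r)/2).round(2),"pk v",pk.round(1),((l+r)/2).round(1))
```

```text
end [[678.39200144 322.43278446]
 [674.03242156 309.16463868]
 [648.34306661 236.93318663]
 [644.45768331 225.99302148]] side angs -19.045331546486814 -19.230028455313434 end normal 19.45332780580398
-20 resid 1.1 0.78 0.59 width 120.7 pocket [618.39 290.21] centre [548.85 315.52] pk v [509.1 508.9 459.7 459.6] 484.2
-19.5 resid 0.32 0.38 0.28 width 120.7 pocket [618.34 290.1 ] centre [548.58 314.8 ] pk v [504.8 504.7 455.4 455.5] 479.9
-19 resid 0.89 0.19 0.25 width 120.7 pocket [618.29 289.98] centre [548.32 314.07] pk v [500.4 500.5 451.1 451.3] 475.5
-18.5 resid 1.66 0.43 0.6 width 120.6 pocket [618.23 289.87] centre [548.06 313.35] pk v [496.  496.3 446.7 447. ] 471.1
```

Run:
```python
from h import *
f=np.load("wrist2.npy",allow_pickle=True).item(); im=f["image"]
h=cv2.cvtColor(im,cv2.COLOR_RGB2HSV); m=cv2.inRange(h,(14,70,60),(34,255,255))[190:305,250:390]
for r in range(196,305,6):
    c=np.where(m[r-190]>0)[0]+250
    if len(c): print(r,c.min(),c.max(),(c.min()+c.max())/2, end=" | ")
print(); print("cols 300,320,340 V:",h[194:226,[300,320,345],2].T.tolist())
T=np.array(f["T_tool_cam"]); K=f["K"]; print(T.round(3))
def pt(X):
    p=(np.array(X,float)-T[:3,3])@T[:3,:3]@K.T; return (p[:,:2]/p[:,2:]).round(1)
print("bottom end",pt([[32,y,11] for y in(-22,22)])," top end",pt([[32,y,-25] for y in(-22,22)]),"top mid",pt([[0,y,-25] for y in(-22,22)]),"top far",pt([[-32,y,-25] for y in(-22,22)]))
```

```text
202 281 354 317.5 | 208 279 357 318.0 | 214 277 359 318.0 | 220 274 362 318.0 | 226 273 362 317.5 | 232 274 362 318.0 | 238 274 362 318.0 | 244 274 362 318.0 | 250 274 362 318.0 | 256 275 361 318.0 | 262 275 361 318.0 | 268 275 361 318.0 | 274 275 361 318.0 | 280 276 360 318.0 | 286 276 360 318.0 | 292 277 359 318.0 | 298 277 359 318.0 | 304 277 358 317.5 | 
cols 300,320,340 V: [[155, 158, 158, 166, 125, 98, 101, 96, 101, 107, 103, 103, 101, 110, 107, 104, 103, 100, 105, 111, 108, 117, 146, 184, 218, 229, 229, 236, 243, 246, 251, 194], [213, 179, 165, 162, 136, 107, 98, 100, 101, 96, 105, 100, 97, 96, 107, 109, 108, 112, 113, 109, 113, 115, 147, 160, 178, 192, 201, 243, 228, 167, 152, 150], [243, 244, 246, 253, 185, 111, 101, 104, 101, 99, 101, 98, 99, 101, 100, 99, 101, 104, 104, 100, 98, 100, 111, 120, 137, 141, 144, 146, 146, 150, 148, 150]]
[[-1.00000e-03 -9.58000e-01 -2.88000e-01  7.98340e+01]
 [ 1.00000e+00 -0.00000e+00 -1.00000e-03 -1.34000e+00]
 [ 1.00000e-03 -2.88000e-01  9.58000e-01 -1.66044e+02]
 [ 0.00000e+00  0.00000e+00  0.00000e+00  1.00000e+00]]
bottom end [[282.7 193.8]
 [358.3 193.8]]  top end [[274.5 213.7]
 [367.6 213.7]] top mid [[277.1 274.1]
 [364.7 274.1]] top far [[279.4 327.9]
 [362.2 327.9]]
```

Request:
play_rows([
  {"x": 0,"y": -0.02,"z": 0.5,"rx": 0,"ry": 0,"rz": -0.4},
  {"x": 0,"y": -0.02,"z": 1.2,"rx": 0,"ry": 0,"rz": -0.4},
  {"x": 0,"y": -0.02,"z": 2,"rx": 0,"ry": 0,"rz": -0.4},
  {"x": 0,"y": -0.02,"z": 2.7,"rx": 0,"ry": 0,"rz": -0.4},
  {"x": 0,"y": -0.02,"z": 3.2,"rx": 0,"ry": 0,"rz": -0.4},
  {"x": 0,"y": -0.02,"z": 3.48,"rx": 0,"ry": 0,"rz": -0.4},
  {"x": 0,"y": -0.02,"z": 3.48,"rx": 0,"ry": 0,"rz": -0.4},
  {"x": 0,"y": -0.02,"z": 3.48,"rx": 0,"ry": 0,"rz": -0.4},
])

```text
time_s: 7.6
position: [620.4, 286.8, 45.7]
tcp_rot: [-0.0, 0.986, -0.169, 0.001]
force: [0.4, 0.3, -0.9]
opening: 44.0
grip_force: 12.0
```

Run:
```python
from h import *
s=state(); print(s["time_s"],s["position"],s["joints"].round(2),s["opening"],rot(s).round(3))
for n in ("scene","side","wrist"):
    f=cam(n); save(f,n+"3"); np.save(n+"3.npy",f,allow_pickle=True)
im=f["image"]
cv2.imwrite("pics/c3.png",cv2.resize(im[130:230,220:420],None,fx=4,fy=4,interpolation=cv2.INTER_NEAREST)[:,:,::-1])
T=np.array(f["T_tool_cam"]); K=f["K"]; z=s["position"][2]
def pt(X):
    p=(np.array(X,float)-T[:3,3])@T[:3,:3]@K.T; return (p[:,:2]/p[:,2:]).round(1).tolist()
print("block bot end",pt([[32,-22,11],[32,22,11]]),"rim",pt([[34.5,-24.5,z-14],[34.5,24.5,z-14]]),"board end",pt([[46,-60,z-14],[46,60,z-14]]))
```

```text
7.6 [620.4344862  286.80456963  45.69352627] [-0.76  0.79  0.4   1.84 -0.5   0.62 -1.96] 43.97398026786533 [[ 0.943 -0.332  0.001]
 [-0.332 -0.943  0.001]
 [ 0.001 -0.001 -1.   ]]
block bot end [[282.7, 193.9], [358.3, 193.8]] rim [[282.2, 181.7], [358.4, 181.7]] board end [[225.4, 164.0], [415.2, 163.9]]
```

View pics/c3.png

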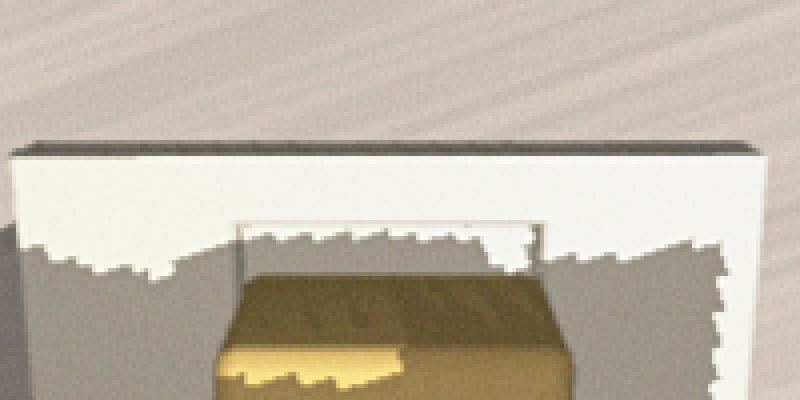

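The crop shows the pocket rim at columns 279.5–356.3 with its end edge at row 185.5, and the block's lower end at columns 281.8–354.5, row 198.8. After parallax, the block sits over the pocket to within about 0.5 mm, so I'll lower it.

Request:
play_rows([
  {"x": -0.005,"y": -0.005,"z": 0.15,"rx": 0,"ry": 0,"rz": 0},
  {"x": -0.005,"y": -0.005,"z": 0.28,"rx": 0,"ry": 0,"rz": 0},
  {"x": -0.005,"y": -0.005,"z": 0.36,"rx": 0,"ry": 0,"rz": 0},
  {"x": -0.005,"y": -0.005,"z": 0.41,"rx": 0,"ry": 0,"rz": 0},
  {"x": -0.005,"y": -0.005,"z": 0.46,"rx": 0,"ry": 0,"rz": 0},
  {"x": -0.005,"y": -0.005,"z": 0.5,"rx": 0,"ry": 0,"rz": 0},
  {"x": -0.005,"y": -0.005,"z": 0.5,"rx": 0,"ry": 0,"rz": 0},
  {"x": -0.005,"y": -0.005,"z": 0.5,"rx": 0,"ry": 0,"rz": 0},
])

```text
time_s: 8.75
position: [619.7, 287.1, 19.7]
tcp_rot: [-0.0, 0.986, -0.168, 0.0]
force: [-0.3, -0.1, -0.9]
opening: 44.1
grip_force: 12.0
```

Request:
play_rows([
  {"x": 0,"y": 0,"z": 0.01,"rx": 0,"ry": 0,"rz": 0},
  {"x": 0,"y": 0,"z": 0.015,"rx": 0,"ry": 0,"rz": 0},
  {"x": 0,"y": 0,"z": 0.015,"rx": 0,"ry": 0,"rz": 0},
])

```text
time_s: 9.12
position: [619.7, 287.1, 19.2]
tcp_rot: [-0.0, 0.986, -0.168, 0.0]
force: [-1.8, 0.0, 4.3]
opening: 43.8
grip_force: 12.0
```

Request:
play_rows([
  {"x": 0,"y": 0,"z": 0,"rx": 0,"ry": 0,"rz": 0},
  {"x": 0,"y": 0,"z": 0,"rx": 0,"ry": 0,"rz": 0},
  {"x": 0,"y": 0,"z": 0,"rx": 0,"ry": 0,"rz": 0},
  {"x": 0,"y": 0,"z": 0,"rx": 0,"ry": 0,"rz": 0},
  {"x": 0,"y": 0,"z": -0.1,"rx": 0,"ry": 0,"rz": 0},
  {"x": 0,"y": 0,"z": -0.3,"rx": 0,"ry": 0,"rz": 0},
  {"x": 0,"y": 0,"z": -0.8,"rx": 0,"ry": 0,"rz": 0},
  {"x": 0,"y": 0,"z": -1.6,"rx": 0,"ry": 0,"rz": 0},
  {"x": 0,"y": 0,"z": -2.6,"rx": 0,"ry": 0,"rz": 0},
  {"x": 0,"y": 0,"z": -3.5,"rx": 0,"ry": 0,"rz": 0},
], jaw=0.3)

```text
time_s: 10.38
position: [619.7, 286.9, 196.4]
tcp_rot: [-0.0, 0.986, -0.169, 0.0]
force: [-0.1, 0.9, 0.2]
opening: 60.1
grip_force: 0.0
```

Request:
play_rows([
  {"x": 0,"y": 0,"z": -0.5,"rx": 0,"ry": 0,"rz": 0},
  {"x": 0,"y": 0,"z": -0.5,"rx": 0,"ry": 0,"rz": 0},
  {"x": 0,"y": 0,"z": -0.5,"rx": 0,"ry": 0,"rz": 0},
])

```text
time_s: 10.75
position: [619.0, 287.0, 218.3]
tcp_rot: [0.0, 0.986, -0.168, -0.0]
force: [-0.6, 0.5, -0.4]
opening: 60.3
grip_force: 0.0
```

Run:
```python
from h import *
s=state(); print(s["time_s"],s["position"],s["joints"].round(2),s["opening"],rot(s).round(3))
for n in ("scene","side","wrist"):
    f=cam(n); save(f,n+"4"); np.save(n+"4.npy",f,allow_pickle=True)
im=f["image"]
a=cv2.resize(im[100:280,220:420],None,fx=2.5,fy=2.5,interpolation=2)
sc=cv2.imread("pics/scene4.png")[:,:,::-1]; b=cv2.resize(sc[280:370,330:450],None,fx=2.5,fy=2.5,interpolation=2)
l=cv2.resize(sc[210:360,200:320],None,fx=2.5,fy=2.5,interpolation=2)
cv2.imwrite("pics/c4.png",np.hstack([a[:,:],np.vstack([b,l])[:450]])[:,:,::-1])
```

```text
10.75 [618.97444638 287.03087761 218.31086675] [-0.85  0.6   0.54  1.73 -0.38  0.92 -2.07] 60.296802177584226 [[ 0.943 -0.332 -0.001]
 [-0.332 -0.943 -0.   ]
 [-0.001  0.    -1.   ]]
```

View pics/c4.png

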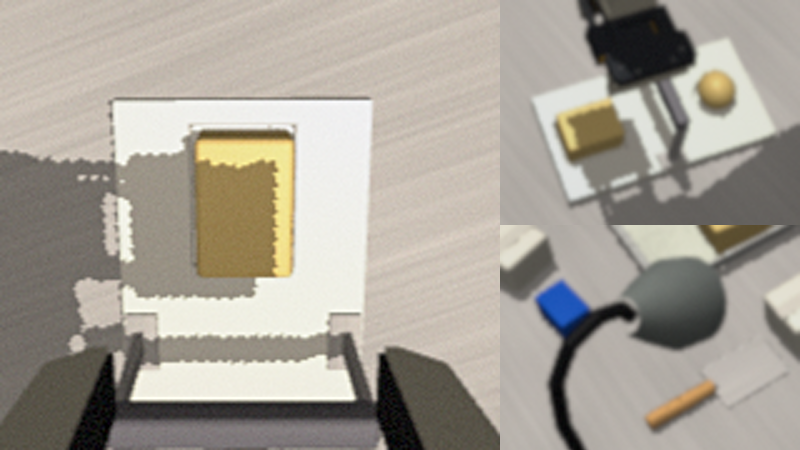

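The picture shows the block seated squarely in the pocket (crop columns 195–293 inside the rim at 190–296), the ball still in its pocket and the handle free. Next I go over the handle with a quarter turn.

Request:
play_rows([
  {"x": -0.2,"y": 0,"z": 0,"rx": 0,"ry": 0,"rz": -9},
  {"x": -0.5,"y": 0,"z": 0,"rx": 0,"ry": 0,"rz": -18},
  {"x": -0.8,"y": 0,"z": 0,"rx": 0,"ry": 0,"rz": -28},
  {"x": -1.1,"y": 0,"z": 0,"rx": 0,"ry": 0,"rz": -38},
  {"x": -1.3,"y": 0,"z": 0,"rx": 0,"ry": 0,"rz": -48},
  {"x": -1.5,"y": 0,"z": 0,"rx": 0,"ry": 0,"rz": -58},
  {"x": -1.5,"y": 0,"z": 0,"rx": 0,"ry": 0,"rz": -68},
  {"x": -1.5,"y": 0,"z": 0,"rx": 0,"ry": 0,"rz": -77},
  {"x": -1.5,"y": 0,"z": 0,"rx": 0,"ry": 0,"rz": -85},
  {"x": -1.5,"y": 0,"z": 0,"rx": 0,"ry": 0,"rz": -90},
])

```text
time_s: 12.15
position: [548.6, 311.6, 217.9]
tcp_rot: [-0.0, 0.815, 0.579, -0.001]
force: [-0.0, -0.2, 0.2]
opening: 60.6
grip_force: 0.0
```

Request:
play_rows([
  {"x": 0,"y": 0,"z": 0,"rx": 0,"ry": 0,"rz": 0},
  {"x": 0,"y": 0,"z": 0,"rx": 0,"ry": 0,"rz": 0},
])

```text
time_s: 12.4
position: [548.7, 311.7, 218.4]
tcp_rot: [0.0, 0.817, 0.577, -0.0]
force: [0.3, -0.8, -0.1]
opening: 60.6
grip_force: 0.0
```

Run:
```python
from h import *
s=state(); print(s["time_s"],s["position"],s["joints"].round(2),s["opening"],rot(s).round(3))
for n in ("scene","side","wrist"):
    f=cam(n); save(f,n+"5"); np.save(n+"5.npy",f,allow_pickle=True)
im=f["image"]; g=cv2.cvtColor(im,cv2.COLOR_RGB2GRAY).astype(int)
T=np.array(f["T_tool_cam"]); K=f["K"]; z=s["position"][2]
def pt(X):
    p=(np.array(X,float)-T[:3,3])@T[:3,:3]@K.T; return (p[:,:2]/p[:,2:]).round(1).tolist()
print("bar top corners",pt([[x,y,z-110] for x in(54,0,-54) for y in(-7,7)]))
for r in range(140,280,14): print(r,g[r,290:350].tolist())
```

```text
12.4 [548.73744378 311.74962894 218.35038186] [-0.68  0.49  0.1   1.83 -0.06  0.83 -0.88] 60.56718224488001 [[ 0.334  0.943 -0.001]
 [ 0.943 -0.334 -0.001]
 [-0.001 -0.    -1.   ]]
bar top corners [[310.4, 141.9], [326.7, 141.8], [310.9, 202.0], [326.3, 202.0], [311.3, 256.0], [325.9, 256.0]]
140 [240, 239, 238, 240, 240, 239, 240, 240, 240, 240, 241, 238, 241, 240, 234, 233, 236, 193, 127, 110, 82, 53, 60, 62, 61, 63, 61, 64, 61, 61, 67, 59, 57, 60, 128, 220, 237, 235, 233, 234, 237, 242, 237, 237, 244, 243, 242, 241, 242, 243, 242, 243, 239, 242, 243, 242, 242, 243, 238, 239]
154 [240, 241, 241, 240, 240, 237, 239, 241, 241, 240, 239, 241, 240, 240, 240, 241, 244, 213, 152, 114, 70, 65, 72, 73, 75, 77, 72, 75, 78, 76, 80, 75, 71, 62, 75, 215, 245, 241, 241, 240, 240, 238, 239, 240, 240, 238, 241, 240, 239, 240, 240, 240, 240, 242, 239, 239, 239, 241, 240, 239]
168 [240, 240, 241, 240, 240, 239, 240, 240, 240, 241, 239, 240, 239, 240, 240, 242, 242, 245, 214, 122, 61, 57, 65, 71, 73, 73, 74, 73, 73, 75, 74, 71, 74, 62, 78, 212, 247, 241, 239, 241, 240, 242, 239, 240, 238, 240, 239, 
[... 1491 characters left out ...]
 198, 199, 200, 199, 197, 188, 198, 199, 200, 202, 197, 195, 191, 197, 198, 196, 201, 205]
252 [194, 193, 200, 197, 195, 190, 193, 192, 194, 196, 196, 191, 194, 195, 195, 192, 195, 194, 194, 199, 201, 195, 176, 150, 132, 125, 129, 137, 143, 150, 146, 140, 147, 168, 193, 199, 191, 197, 195, 196, 199, 200, 195, 195, 198, 196, 197, 195, 197, 195, 206, 198, 195, 200, 198, 198, 196, 201, 195, 194]
266 [190, 193, 195, 193, 194, 194, 195, 197, 199, 198, 196, 193, 196, 194, 195, 195, 194, 189, 190, 195, 192, 193, 195, 196, 195, 197, 198, 204, 197, 196, 197, 198, 195, 195, 193, 194, 196, 191, 196, 197, 193, 191, 193, 196, 199, 197, 196, 200, 197, 197, 202, 195, 193, 199, 200, 204, 202, 198, 191, 198]
```

The profile puts the bar at columns 310–324.6, centred within about 1 mm of the tool's centre line and parallel to the fingers. I'll descend and grip it.

Request:
play_rows([
  {"x": 0,"y": 0,"z": 0.4,"rx": 0,"ry": 0,"rz": 0},
  {"x": 0,"y": 0,"z": 1,"rx": 0,"ry": 0,"rz": 0},
  {"x": 0,"y": 0,"z": 1.6,"rx": 0,"ry": 0,"rz": 0},
  {"x": 0,"y": 0,"z": 2.1,"rx": 0,"ry": 0,"rz": 0},
  {"x": 0,"y": 0,"z": 2.5,"rx": 0,"ry": 0,"rz": 0},
  {"x": 0,"y": 0,"z": 2.7,"rx": 0,"ry": 0,"rz": 0},
  {"x": 0,"y": 0,"z": 2.75,"rx": 0,"ry": 0,"rz": 0},
  {"x": 0,"y": 0,"z": 2.75,"rx": 0,"ry": 0,"rz": 0},
  {"x": 0,"y": 0,"z": 2.75,"rx": 0,"ry": 0,"rz": 0},
])

```text
time_s: 13.68
position: [549.2, 312.2, 82.1]
tcp_rot: [0.0, 0.816, 0.578, 0.001]
force: [0.7, 0.6, -0.0]
opening: 60.1
grip_force: 0.0
```

Request:
play_rows([
  {"x": 0,"y": 0,"z": 0,"rx": 0,"ry": 0,"rz": 0},
  {"x": 0,"y": 0,"z": 0,"rx": 0,"ry": 0,"rz": 0},
  {"x": 0,"y": 0,"z": 0,"rx": 0,"ry": 0,"rz": 0},
  {"x": 0,"y": 0,"z": 0,"rx": 0,"ry": 0,"rz": 0},
  {"x": 0,"y": 0,"z": 0,"rx": 0,"ry": 0,"rz": 0},
  {"x": 0,"y": 0,"z": 0,"rx": 0,"ry": 0,"rz": 0},
  {"x": 0,"y": 0,"z": 0,"rx": 0,"ry": 0,"rz": 0},
  {"x": 0,"y": 0,"z": 0,"rx": 0,"ry": 0,"rz": 0},
], jaw=-0.9, grip_force=45)

```text
time_s: 14.68
position: [548.6, 312.0, 81.3]
tcp_rot: [-0.0, 0.816, 0.578, -0.0]
force: [-1.6, -0.7, 0.8]
opening: 13.5
grip_force: 45.0
```

Run:
```python
from h import *
# lamp: gooseneck base circle and head, from scene1/scene4 and side1/side4, dark/grey masks
for n,boxb,boxh in(("scene4",(225,300,290,360),(240,215,295,262)),("side1",(345,185,395,222),None),("side4",(345,185,395,222),None),("scene1",(225,300,290,360),(240,215,295,262))):
    f=np.load(n+".npy",allow_pickle=True).item(); im=f["image"].astype(int); g=im.mean(2)
    x0,y0,x1,y1=boxb; m=((g<85)).astype(np.uint8); k=np.zeros_like(m); k[y0:y1,x0:x1]=m[y0:y1,x0:x1]; k=cv2.morphologyEx(k,cv2.MORPH_OPEN,np.ones((9,9)))
    cs=cv2.findContours(k,0,2)[0]
    if cs:
        c=max(cs,key=cv2.contourArea); P=plane(f,c[:,0],15)[:,:2].astype(np.float32); print(n,"base",cv2.minEnclosingCircle(P),cv2.boundingRect(c))
    if boxh:
        x0,y0,x1,y1=boxh; m=((g<135)&(np.ptp(im,axis=2)<25)).astype(np.uint8); k=np.zeros_like(m); k[y0:y1,x0:x1]=m[y0:y1,x0:x1]; k=cv2.morphologyEx(k,cv2.MORPH_OPEN,np.ones((9,9)))
        c=max(cv2.findContours(k,0,2)[0],key=cv2.contourArea); print(n,"head",cv2.boundingRect(c),cv2.minEnclosingCircle(c),cv2.minAreaRect(c), [plane(f,[cv2.minEnclosingCircle(c)[0]],z)[0,:2].round() for z in (300,322,350)])
f=np.load("side4.npy",allow_pickle=True).item(); im=f["image"].astype(int); g=im.mean(2)
k=((g<135)&(np.ptp(im,axis=2)<25)).astype(np.uint8); k[:, :320]=0;k[:,420:]=0;k[:100]=0;k[225:]=0
for c in cv2.findContours(cv2.morphologyEx(k,cv2.MORPH_OPEN,np.ones((7,7))),0,2)[0]: print("side blob",cv2.boundingRect(c),cv2.contourArea(c),im[tuple(c[:,0].mean(0).astype(int)[::-1])])
print("pred side px of head",proj(f,[[750,70,322],[743,60,322]]))
```

```text
scene4 base ((848.2192993164062, 105.99353790283203), 69.70963287353516) (236, 311, 45, 45)
scene4 head (254, 224, 36, 36) ((272.0, 241.0), 21.931812286376953) ((271.5, 241.5), (35.0, 35.0), 90.0) [array([740.,  67.]), array([746.,  82.]), array([754., 100.])]
side1 base ((849.104248046875, 77.97723388671875), 84.49822235107422) (355, 196, 40, 22)
side4 base ((838.9932861328125, 93.3031005859375), 67.91727447509766) (355, 196, 33, 22)
scene1 base ((848.8796997070312, 106.155029296875), 69.78107452392578) (235, 311, 46, 45)
scene1 head (253, 219, 42, 41) ((274.5, 238.5), 25.544178009033203) ((273.5, 239.0), (40.0, 41.0), 90.0) [array([731.,  65.]), array([738.,  79.]), array([746.,  98.])]
side blob (332, 195, 21, 16) 257.5 [87 83 83]
side blob (354, 192, 34, 26) 682.0 [66 66 74]
side blob (320, 167, 8, 8) 48.5 [106 103  97]
side blob (320, 100, 100, 113) 7751.0 [88 88 92]
pred side px of head [[363.41790318 147.39410354]
 [363.7728034  149.58363496]]
```

The handle is gripped (13.5 mm opening, 45 N). Now I'll pin down the lamp's axis by numbers from the scene and side frames.

Run:
```python
from h import *
g=np.load("scene4.npy",allow_pickle=True).item()
for p,z in (((252,246),350),((252,246),365),((276,239),322),((274,240),322),((283,238),322)): print(p,z,plane(g,[p],z)[0,:2].round(1))
im=g["image"].astype(int).mean(2)
print("scene"); 
for r in range(216,266,3): print(r,*["%3d"%v for v in im[r,240:300:3]])
for n in("side1","side4"):
    f=np.load(n+".npy",allow_pickle=True).item(); i=f["image"].astype(int).mean(2); print(n)
    for r in range(126,180,3): print(r,*["%3d"%v for v in i[r,335:400:3]])
```

```text
(252, 246) 350 [796.5  85.2]
(252, 246) 365 [800.1  95.5]
(276, 239) 322 [735.8  82.7]
(274, 240) 322 [740.9  82.2]
(283, 238) 322 [721.4  90. ]
scene
216 173 175 151 139 184 202 201 206 204 208 210 211 211 212 153  70  73  72  72 100
219 176 176 175 134 159 189 202 206 205 208 210 212 213 215 210 142  72 109 141  99
222 178 176 176 172 117 176 194 203 200 193 185 175 175 190 211 196 138 114  75  87
225 176 178 175 175 168 129 174 137 112 113 112 110 108 105 136 120  80  86  99 125
228 176 176 176 176 175 130 114 112 114 113 112 109 107 104 100  97 103 108 156 179
231 176 177 176 174 168 117 116 118 116 114 110 107 103 100  97  93 129 173 177 180
234 175 175 176 171 116 117 118 117 114 112 108 103 101  96  89  87 103 176 179 178
237 172 177 174 131 118 118 117 113 109 106 101  98  93  88  84  79  78 171 180 179
240 170 163 134 120 149 114 109 105 100  97  94  89  84  81  77  71  66 161 178 179
243  81  34  19  19  70 111  97  94  90  88  84  79  77  71  68  64  58 166 176 179
246  18  17  46  27  14 103  80  78  76  75  73  68  65  62  57  52  58 172 178 178
249  66 149 169 157 140 1
[... 3102 characters left out ...]
  90  91  91  92  91  91  93  69   6  91  90  90  91  94
159 167 168 173 114  90  91  88  88  90  90  91  92  92  90  92  40   9  91  89  91  91  94
162 169 168 169 172 150  87  88  89  88  88  89  91  91  93  92   8  66  94  92  92  94  93
165 167 169 167 169 171 181  89  89  89  88  88  89  92  91  97   5  84  93  93  94  93  95
168 168 166 166 167 168 170 174  98  87  88  90  90  89  92  91   5  97  92  93  94  93  96
171 168 167 166 165 168 171 171 171 135  87  88  91  91  88  48   0  93  93  92  93  92  95
174 165 166 166 166 166 169 171 172 173 152  85  88  90  91  25  33  93  91  92  92  91  93
177 167 164 166 166 168 168 170 172 171 174 179  93  88  90   4  82  91  92  90  90  90  92
```

Run:
```python
from h import *
f=np.load("side4.npy",allow_pickle=True).item(); g=np.load("scene4.npy",allow_pickle=True).item()
l=plane(f,[[359.5,146.5],[358.5,146],[360.5,147]],322); print("lens side",l[:,:2].round(1))
b=np.array([850,106])
for c in (l[0],np.array([737,82,322])):
    d=(b-c[:2]); print(np.linalg.norm(d),np.degrees(np.arctan2(d[1],d[0]))); d/=np.linalg.norm(d)
    print("beam from lens",c[:2]-246*d,"scene px",proj(g,c),"side px",proj(f,c))
    # rim check
    n=np.r_[d*np.cos(.611),np.sin(.611)]; v=np.array([-d[1],d[0],0]); w=np.cross(n,v); t=np.linspace(0,2*np.pi,12,endpoint=False)
    rim=np.r_[c[:2],322]+42*(np.cos(t)[:,None]*v+np.sin(t)[:,None]*w); print("side rim box",proj(f,rim).min(0).round(1),proj(f,rim).max(0).round(1),"scene rim",proj(g,rim).min(0).round(1),proj(g,rim).max(0).round(1))
```

```text
lens side [[742.9  81. ]
 [742.   85. ]
 [743.7  77. ]]
110.00755778273523 13.131161709587564
beam from lens [503.30113083  25.12184897] scene px [[272.99512177 240.07082071]] side px [[359.5 146.5]]
side rim box [348.6 138.9] [370.4 153.9] scene rim [259.  221.9] [287.6 258.1]
115.52056094046635 11.990834979039251Traceback (most recent call last):
  File "<stdin>", line 6, in <module>
numpy._core._exceptions._UFuncOutputCastingError: Cannot cast ufunc 'divide' output from dtype('float64') to dtype('int64') with casting rule 'same_kind'
```

Request:
play_rows([
  {"x": 0,"y": 0,"z": -0.05,"rx": 0,"ry": 0,"rz": 0},
  {"x": 0,"y": 0,"z": -0.15,"rx": 0,"ry": 0,"rz": 0},
  {"x": 0,"y": 0,"z": -0.3,"rx": 0,"ry": 0,"rz": 0},
  {"x": 0,"y": 0,"z": -0.5,"rx": 0,"ry": 0,"rz": 0},
  {"x": 0,"y": 0,"z": -0.8,"rx": 0,"ry": 0,"rz": 0},
  {"x": 0,"y": 0,"z": -1.1,"rx": 0,"ry": 0,"rz": 0},
  {"x": 0,"y": 0,"z": -1.4,"rx": 0,"ry": 0,"rz": 0},
  {"x": 0,"y": 0,"z": -1.7,"rx": 0,"ry": 0,"rz": 0},
  {"x": 0,"y": 0,"z": -1.9,"rx": 0,"ry": 0,"rz": 0},
  {"x": 0,"y": 0,"z": -2,"rx": 0,"ry": 0,"rz": 0},
])

```text
time_s: 15.92
position: [549.0, 312.0, 182.1]
tcp_rot: [0.0, 0.816, 0.578, 0.0]
force: [0.5, 0.3, -6.0]
opening: 13.7
grip_force: 45.0
```

Request:
play_rows([
  {"x": -0.06,"y": 0.01,"z": -0.05,"rx": 0,"ry": 0,"rz": 0},
  {"x": -0.18,"y": 0.03,"z": -0.15,"rx": 0,"ry": 0,"rz": 0},
  {"x": -0.4,"y": 0.07,"z": -0.3,"rx": 0,"ry": 0,"rz": 0},
  {"x": -0.7,"y": 0.12,"z": -0.45,"rx": 0,"ry": 0,"rz": 0},
  {"x": -1.05,"y": 0.18,"z": -0.6,"rx": 0,"ry": 0,"rz": 0},
  {"x": -1.45,"y": 0.25,"z": -0.75,"rx": 0,"ry": 0,"rz": 0},
  {"x": -1.85,"y": 0.32,"z": -0.87,"rx": 0,"ry": 0,"rz": 0},
  {"x": -2.25,"y": 0.39,"z": -0.95,"rx": 0,"ry": 0,"rz": 0},
  {"x": -2.65,"y": 0.46,"z": -0.98,"rx": 0,"ry": 0,"rz": 0},
  {"x": -3.05,"y": 0.54,"z": -0.98,"rx": 0,"ry": 0,"rz": 0},
])

```text
time_s: 17.18
position: [523.4, 157.8, 230.4]
tcp_rot: [0.0, 0.816, 0.578, -0.0]
force: [0.6, -0.4, -5.9]
opening: 13.9
grip_force: 45.0
```

Request:
play_rows([
  {"x": -0.4,"y": 0.07,"z": 0,"rx": 0,"ry": 0,"rz": 0},
  {"x": -0.8,"y": 0.14,"z": 0,"rx": 0,"ry": 0,"rz": 0},
  {"x": -1.2,"y": 0.21,"z": 0,"rx": 0,"ry": 0,"rz": 0},
  {"x": -1.58,"y": 0.28,"z": 0,"rx": 0,"ry": 0,"rz": 0},
  {"x": -1.92,"y": 0.34,"z": 0,"rx": 0,"ry": 0,"rz": 0},
  {"x": -2.2,"y": 0.39,"z": 0,"rx": 0,"ry": 0,"rz": 0},
  {"x": -2.42,"y": 0.43,"z": 0,"rx": 0,"ry": 0,"rz": 0},
  {"x": -2.57,"y": 0.45,"z": 0,"rx": 0,"ry": 0,"rz": 0},
  {"x": -2.65,"y": 0.47,"z": 0,"rx": 0,"ry": 0,"rz": 0},
  {"x": -2.68,"y": 0.47,"z": 0,"rx": 0,"ry": 0,"rz": 0},
])

```text
time_s: 18.42
position: [501.4, 25.1, 230.4]
tcp_rot: [0.0, 0.816, 0.578, 0.0]
force: [-0.7, -0.6, -6.4]
opening: 13.4
grip_force: 45.0
```

Request:
play_rows([
  {"x": 0,"y": 0,"z": 0,"rx": 0,"ry": 0,"rz": 0},
  {"x": 0,"y": 0,"z": 0,"rx": 0,"ry": 0,"rz": 0},
  {"x": 0,"y": 0,"z": 0,"rx": 0,"ry": 0,"rz": 0},
  {"x": 0,"y": 0,"z": 0,"rx": 0,"ry": 0,"rz": 0},
  {"x": 0,"y": 0,"z": 0,"rx": 0,"ry": 0,"rz": 0},
  {"x": 0,"y": 0,"z": 0,"rx": 0,"ry": 0,"rz": 0},
  {"x": 0,"y": 0,"z": 0,"rx": 0,"ry": 0,"rz": 0},
  {"x": 0,"y": 0,"z": 0,"rx": 0,"ry": 0,"rz": 0},
])

```text
time_s: 19.42
position: [501.3, 25.0, 230.4]
tcp_rot: [0.0, 0.816, 0.578, -0.0]
force: [-0.4, -0.3, -5.9]
opening: 13.5
grip_force: 45.0
```

Run:
```python
from h import *
s=state(); print(s["time_s"],s["position"],s["joints"].round(2),s["opening"],s["grip_force"],s["force"],s["ft_torque"],np.abs(s["qvel"]).max(),rot(s).round(3))
for n in ("scene","side"):
    f=cam(n); save(f,n+"6"); im=f["image"]; h=cv2.cvtColor(im,cv2.COLOR_RGB2HSV); m=cv2.inRange(h,(15,70,90),(34,255,255))
    u=np.array([.943,-.334,0]); c=np.r_[s["position"][:2],s["position"][2]-81.3]
    print(n,"pred block mid,ball",proj(f,[c+74*u+[0,0,26],c-74*u+[0,0,29]]).round(),[(cv2.boundingRect(k),cv2.contourArea(k)) for k in cv2.findContours(m,0,2)[0] if cv2.contourArea(k)>50])
```

```text
19.425 [501.2934466   24.96729637 230.3659318 ] [-0.26  0.32  0.13  2.1  -0.06  0.73 -0.43] 13.52406915565418 44.99716937541962 [-0.40644171 -0.31510664 -5.9365293 ] [0.04760407 0.08436549 0.03809448] 0.0017999306582138887 [[ 0.332  0.943 -0.   ]
 [ 0.943 -0.332 -0.   ]
 [-0.    -0.    -1.   ]]
scene pred block mid,ball [[314. 222.]
 [364. 209.]] [((258, 272, 28, 19), 162.5), ((303, 211, 25, 23), 371.5), ((359, 203, 13, 14), 122.0), ((277, 186, 38, 35), 730.0), ((242, 164, 21, 20), 296.5), ((200, 94, 61, 40), 1172.5)]
side pred block mid,ball [[331. 215.]
 [285. 223.]] [((442, 386, 31, 14), 199.5), ((401, 327, 26, 27), 497.0), ((333, 274, 42, 40), 939.0), ((356, 227, 22, 12), 82.5), ((278, 216, 13, 14), 109.0), ((320, 206, 23, 19), 286.0), ((0, 198, 27, 15), 197.5), ((37, 185, 27, 14), 183.0), ((0, 180, 20, 16), 187.5), ((28, 169, 27, 15), 234.0), ((14, 138, 34, 28), 573.5), ((0, 68, 13, 12), 95.0)]
```

```bash
python3 -c "
from rig import *
print(finish_job())"
```

```text
the job is handed in; nothing more can be done
None
```

The job is handed in at 19.4 s with no verdict returned; by my measurements the block lies in the rectangular pocket, the ball is in the round one, and the board hangs still by its handle at about (501, 25) mm, my estimate of the beam spot, with its underside about 149 mm up.

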